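# Put the turning tool away and shut the keeper bar

### The job

Lay the loop-headed turning tool from the bench into the empty middle bay of the tool tray, its handle down in both notches, level with its neighbours and its head pointing the same way as theirs. Then swing the keeper bar across over the handles until it snaps fully home in its catch, so that the tray can be carried. Leave the other two tools lying in their bays and do not disturb the pots.

Things in the scene. Friction and masses are not known exactly. Their poses are not given: they have to be found in the camera images.
- tray: Open wooden tool tray, 236 (x) x 250 (y) mm, standing firm on the bench (it does not move); side rails at x = +-112 mm, 12 wide, 45 high; end rails 33 high; inner floor 15 mm above the bench. Origin under its middle, on the bench; z up. Tools lie along its y, heads to +y, in three bays at x = -60, 0, +60 mm, each a pair of notches in two cross battens (14 mm thick, at y = -70 and +25 mm).
- bay (a point): Place for the loop tool: the empty middle bay, on the notch floor (tray x 0, y -30 mm, 25 mm above the bench). The tool's origin comes here, its axes along the tray's. Notches are 30 mm wide; round lobes 48 mm high beside them lead the handle in.
- loop_tool: Turning tool with a pear-shaped steel loop 51 mm wide, lying on the bench; 204 mm long, 60 to 110 g. Origin: underside of the handle, mid-length; y runs along the tool to the head, z up. Wooden handle 24 mm wide, 22 high, y = -65 to +65 mm; then ferrule and loop. Balance about y = +43 mm. Gripped across near its origin it fits between battens and neighbours (36 mm free each side).
- loop_tip (a point): Tip of the loop of the loop tool, at its y = +139 mm, 11 mm above its underside.
- keeper (a joint): Keeper bar angle, rad: 0 = shut against the catch's stop, lying along the tray's -x over all three handles; positive = open, free end out to the tray's -y (anticlockwise from above). Upright pivot, range 0 to 1.6; starts open; stays where it is left. Over the last 0.07 rad its tongue rides over a sprung roller (5 to 8 N at the knob); below about 0.025 rad the roller pushes it home and holds it.
- pivot (a point): Pivot of the keeper bar, on the tray's +x side rail (tray x +112, y -25 mm), 59 mm above the bench. The bar is dark wood, 20 mm wide, 10 thick (54 to 64 mm above the bench, 7 mm over the handles), with a 10 mm steel tongue reaching 234 mm from the pivot.
- catch (a point): Centre of the bar's steel tongue when shut in the catch (tray x -112, y -25 mm, 59 mm up). The catch is a steel bracket on the -x side rail, 71 mm high and 16 mm wide along x, open towards the tray's -y, with a sprung roller in its mouth.
- keeper_knob (a point): Middle of the turned wooden knob on top of the keeper bar, 170 mm from the pivot and 85 mm above the bench. Round, 28 mm across at its widest; it rises from the bar's top (64 mm) to 98 mm above the bench.
- triangle_tool: Turning tool with a triangular steel loop, lying in an outer bay of the tray; handle as the loop tool's; origin underside of the handle, mid-length. Leave it in its bay.
- blade_tool: Turning tool with a flat wooden blade, lying in the other outer bay; handle as the loop tool's; origin underside of the handle, mid-length. Leave it in its bay.
- vase: Terracotta vase standing on the bench, 150 mm high, 90 mm across. Origin: centre of its underside. Leave it alone.
- bowl: Terracotta bowl, 50 mm high, 110 mm across. Origin: centre of its underside. Leave it alone.
- cup: Terracotta cup, 70 mm high, 72 mm across. Origin: centre of its underside. Leave it alone.
Mind the look-alikes: they are no part of the job. Leave any blue look-alike of the triangle_tool alone.

How it is judged:
On the way, in this order (a step that is already met when the one before it is completed fails the run):
1. the loop tool lies in both notches of the middle bay, head the right way, with the keeper bar still open (horizontal distance between loop_tool and bay below 0.026 m and x of loop_tool in the frame of tray between -0.01 and 0.01 m and z of loop_tool in the frame of tray below 0.029 m and angle between loop_tool's own z axis and vertical below 0.08 rad and y of loop_tip in the frame of tray above 0.07 m and value of joint keeper above 0.3 rad), for 0.2 s.
2. the keeper bar is swung shut into its catch (value of joint keeper below 0.02 rad), for 0.2 s.
At the end, for the whole second after the job is handed in: Keeper bar within 0.02 rad of its stop; loop tool still, level (0.08 rad), down in both notches of the middle bay (4 mm in height, 10 mm sideways, 26 mm overall), head to the tray's +y; the two other tools level and within 20 mm of where they were, the pots too (value of joint keeper below 0.02 rad and horizontal distance between loop_tool and bay below 0.026 m and x of loop_tool in the frame of tray between -0.01 and 0.01 m and z of loop_tool in the frame of tray below 0.029 m and angle between each of loop_tool, triangle_tool, blade_tool's own z axis and vertical below 0.08 rad and y of loop_tip in the frame of tray above 0.07 m and linear speed of loop_tool below 0.02 m/s and distance of each of triangle_tool, blade_tool from where it was at the start of the episode below 0.02 m); the robot touches nothing.
It fails at once if a pot is pushed or tipped (moved more than 20 mm) (distance of any of vase, bowl, cup from where it was at the start of the episode above 0.02 m).
It fails at once if one of the other tools is knocked out of its bay (moved more than 30 mm) (distance of any of triangle_tool, blade_tool from where it was at the start of the episode above 0.03 m).
It also fails if it takes over 48 s, if anything falls off the work surface, if the arm or the gripper's body presses on something with over 40 N, if the wrist force passes 120 N, or if a joint passes its speed limit or range.

### The arm

A 7-joint arm with a two-finger parallel gripper is mounted at the origin on the work surface. World frame = base frame: x ahead of the robot, y to its left, z up, the work surface at z = 0. Lengths are in m, angles in rad, forces in N, time in s.
With the tool pointing down it reaches from about 0.4 to 0.85 m from the base axis. Payload 4.5 kg.
Tool frame: the origin (TCP) lies on the centre line of the jaws, within the pads' length; the fingertips stand 25 mm ahead of it and the grasp point (between the pads) lies 6 mm ahead of it; x points along the fingers, y is the direction in which the jaws open and shut, and the axes are right-handed (so a half turn about x gives the same grasp; the last joint's range is limited). The gripper opens to 85 mm and grips with 20 to 120 N. Pads are 22 mm wide; open, the fingers measure 114 mm over their backs; the gripper's body (76 mm by 85 mm) begins 54 mm behind the grasp point. The pads swing forward as they close: fully open they stand 13 mm farther back than shut.
Start: joints at [1.303, 0.689, -0.195, 1.565, 0.157, 0.902, -0.215], TCP at [0.186, -0.597, 0.219] pointing down, gripper open.
Joint ranges: [-3.01, 3.01], [-0.46, 2.08], [-1.47, 1.51], [0.13, 2.56], [-1, 4.14], [0.04, 2.09], [-2.66, 2.66]. Speed limits (rad/s): [2.57, 2.57, 3.14, 3.14, 3.14, 3.14, 3.14].

### API

Orientations are given as a unit quaternion [x, y, z, w].
In Python, from cell import reach, move_straight, movej, set_gripper, pause, ik, sense, camera, PlanningError, sign_off gives the robot as it stands. The module is installed in compiled form; this text tells all that it offers. Calls block until the motion is done:
- reach(position, orientation): joint-space move of the TCP to a pose.
- move_straight(position, ori=None, vel=0.15): straight line of the TCP; ori=None keeps the orientation; vel is the mean speed in m/s.
- movej(angles): joint-space move.
- set_gripper(opening, newtons=None): finger opening in m; newtons is the grip in N (None keeps the last); returns when the fingers have stopped.
- pause(seconds).
- ik(position, orientation): joint angles nearest the present ones, or None.
- sense(): the state.
- camera(name): name is "scene" or "top"; returns a dict with "img" (420x560x3 uint8, blue, green, red), "camera_matrix" (3x3 intrinsics, pixels), "D" ([k1, k2, p1, p2, k3] as OpenCV has them; the pictures are not rectified), "position" and "rotation" of the camera in the world. Camera axes: x right, y down, z forward; pixel columns grow to the right and rows downward; lengths in m; the calibration is good to about 2 mm. A picture is of the moment at which its call begins. There is no depth.
A pose or a line that the arm cannot do raises PlanningError and nothing moves.
- sign_off(): hands the job in, once; it reports no verdict.
The state is a dict: "time": time; "joint_pos": joint angles; "joint_vel": joint speeds; "joint_torque": joint torques, N m; "tool_pos": TCP position; "tcp_rot": TCP orientation; "force": force on the tool from outside, world axes, zero at the start; "ft_torque": the same for the moment, N m; "gripper_width": finger opening in m.
Only numpy, scipy, OpenCV 4.12 (cv2) and the standard library are available. Lean on these libraries where they do the work, as an engineer would, in place of code of your own. Each camera call takes 0.05 s, during which the arm holds its last target. There are 200 camera calls.

## Working session

There is one attempt and no reset: what is moved stays moved. The work goes in short steps, each a Python script; the robot and the scene stay as the last script left them, time stands still between calls to the robot, and variables do not carry over. Pictures are saved under pics/ and viewed, about 8 in all and at most 12, crops included, and the job is handed in when it is done.

```bash
mkdir -p pics; cat > h.py <<'E'
import numpy as np, cv2
from cell import *
def ray(c,uv):
    K=np.array(c["camera_matrix"],float);D=np.array(c["D"],float)
    p=cv2.undistortPoints(np.array(uv,float).reshape(-1,1,2),K,D).reshape(-1,2)
    d=np.c_[p,np.ones(len(p))]@np.array(c["rotation"]).reshape(3,3).T
    return np.array(c["position"]),d
def onz(c,uv,z):
    o,d=ray(c,uv); return o+d*((z-o[2])/d[:,2])[:,None]
def proj(c,P):
    K=np.array(c["camera_matrix"],float);D=np.array(c["D"],float)
    R=np.array(c["rotation"]).reshape(3,3).T
    return cv2.projectPoints(np.array(P,float).reshape(-1,1,3),cv2.Rodrigues(R)[0],-R@np.array(c["position"]),K,D)[0].reshape(-1,2)
E
python3 - <<'E'
from h import *
import pickle
for n in("scene","top"):
    c=camera(n);cv2.imwrite(f"pics/{n}0.png",c["img"]);pickle.dump(c,open(n+".pkl","wb"))
    print(n,c["position"],np.round(c["rotation"],3).tolist())
s=sense();print(s["time"],s["tool_pos"],s["tcp_rot"],s["force"],s["gripper_width"])
E
```

```text
scene [ 1.01389409 -0.2453137   0.99337493] [0.825, 0.498, -0.137, -0.23]
top [0.24735208 0.03554562 1.34720811] [-0.674, 0.731, -0.078, 0.073]
0.1 [ 0.185496   -0.59617239  0.21813728] [-0.6989244  -0.10690173  0.69921668 -0.10570113] [-0.92489978 -0.43864515 -0.8378098 ] 0.08508463972204526
```

View pics/top0.png

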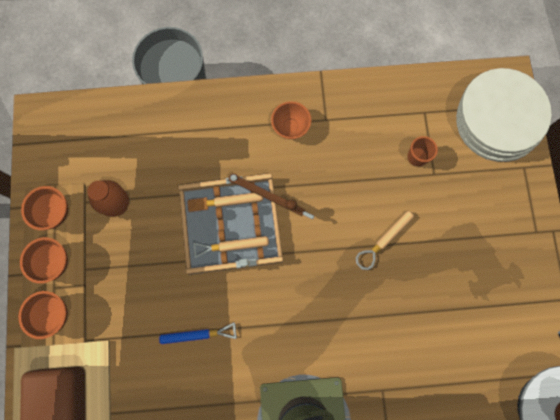

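View pics/scene0.png

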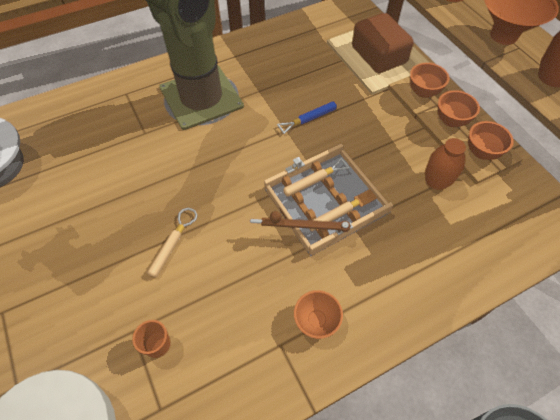

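The top view shows the tray around (230,223), with the keeper pivot at (233,178), the bar's free end at (312,215) and the catch near (243,263).

Candidates for the loop tool:
- The pale-handled tool with a round loop: loop (367,259), handle end (410,215). This matches the description.
- The blue triangle look-alike at (200,336). Not this one.
- The tray tools at (240,200) (blade) and (240,245) (triangle). Not these.

I'll check the choice in one crop.

```bash
sed -i 's/np.array(c\["rotation"\]).reshape(3,3)/Rotation.from_quat(c["rotation"]).as_matrix()/; 1a from scipy.spatial.transform import Rotation' h.py
python3 - <<'E'
from h import *
import pickle
c=pickle.load(open("top.pkl","rb"));s=pickle.load(open("scene.pkl","rb"))
a=cv2.resize(c["img"][165:280,165:425],None,fx=3,fy=3,interpolation=cv2.INTER_CUBIC)
b=cv2.resize(s["img"][145:285,140:400],None,fx=1.75,fy=1.75,interpolation=cv2.INTER_CUBIC)
o=np.zeros((600,780,3),np.uint8);o[:345,:780]=a;o[350:595,:455]=b
cv2.imwrite("pics/crop.png",o)
hsv=cv2.cvtColor(c["img"],cv2.COLOR_BGR2HSV)
for p in [(395,230),(380,215),(245,200),(240,245),(355,230)]: print(p,hsv[p[1],p[0]],c["img"][p[1],p[0]])
print(onz(c,[(410,215),(376,248),(367,259)],.011).round(3),onz(c,[(180,187),(271,177),(281,263),(188,271)],.04).round(3),onz(c,[(233,178),(312,215)],.06).round(3))
E
```

```text
(395, 230) [ 19 111 225] [127 190 225]
(380, 215) [ 17 137 183] [ 85 142 183]
(245, 200) [ 16 120 215] [114 169 215]
(240, 245) [ 19 114 226] [125 190 226]
(355, 230) [ 17 137 181] [ 84 139 181]
[[ 0.5   -0.33   0.011]
 [ 0.419 -0.229  0.011]
 [ 0.392 -0.201  0.011]] [[0.62  0.276 0.04 ]
 [0.628 0.033 0.04 ]
 [0.397 0.025 0.04 ]
 [0.395 0.265 0.04 ]] [[ 0.627  0.133  0.06 ]
 [ 0.512 -0.064  0.06 ]]
```

View pics/crop.png

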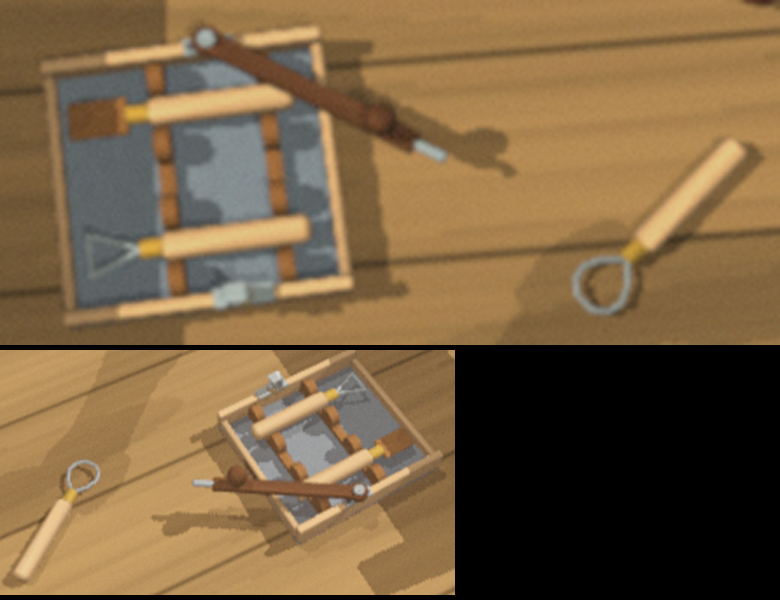

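The crop confirms the choice: a pale handle with a round loop on the bench. In the tray, the triangle tool lies in the -x bay and the blade tool in the +x bay, and the middle bay is empty. Next I'll fit the tray pose, tool axis and keeper angle.

```bash
python3 - <<'E'
from h import *
import pickle
c=pickle.load(open("top.pkl","rb"));s=pickle.load(open("scene.pkl","rb"))
M=np.array([[.118,.125],[.118,-.125],[-.118,-.125],[-.118,.125]])
def kab(M,W):
    a,b=M-M.mean(0),W-W.mean(0); t=np.arctan2((a[:,0]*b[:,1]-a[:,1]*b[:,0]).sum(),(a*b).sum())
    R=np.array([[np.cos(t),-np.sin(t)],[np.sin(t),np.cos(t)]]);o=W.mean(0)-R@M.mean(0)
    return t,o,W-(M@R.T+o)
ct=np.array([(41,66),(320,28),(352,288),(68,322)])/3+165
cs=np.array([(391,205),(311,254),(266,182),(341,147)])
WT=onz(c,ct,.045)[:,:2];WS=onz(s,cs,.045)[:,:2]
for W in(WT,WS):
    t,o,r=kab(M,W);print("tray",t,o,(r*1000).round(1).tolist())
piv=np.r_[onz(c,[np.array((205,38))/3+165],.066)[:,:2]];print("piv",piv,"knob top",onz(c,[np.array((380,117))/3+165],.09)," scene piv,knob",onz(s,[(140+360/1.75,145+140/1.75)],.066),onz(s,[(140+237/1.75,145+125/1.75)],.09))
for n,cam in(("top",c),("scene",s)):
    h=cv2.cvtColor(cam["img"],cv2.COLOR_BGR2HSV)
    m=((h[...,2]>195)&(h[...,1]<135)&(h[...,0]>12)&(h[...,0]<24)).astype(np.uint8)
    N,l,st,ce=cv2.connectedComponentsWithStats(m)
    for i in range(1,N):
        if 150<st[i,4]<2000 and 130<ce[i][0]<430 and 130<ce[i][1]<300:
            p=np.argwhere(l==i)[:,::-1]
            z=.015 if (ce[i][0]>330)==(n=="top") else .04
            w=onz(cam,p,z)[:,:2]; box=cv2.minAreaRect((w*1000).astype(np.float32))
            print(n,ce[i].round(1),st[i,4],[np.round(v,1) for v in box])
E
```

```text
tray 0.050071403692022995 [0.51107303 0.14900317] [[-4.0, -0.8], [-1.9, 0.8], [1.4, 3.2], [4.5, -3.2]]
tray 0.051130660486939816 [0.52332663 0.14438018] [[-9.3, -2.6], [2.6, -2.1], [1.2, 8.5], [5.5, -3.8]]
piv [[0.62623038 0.13149851]] knob top [[ 0.53791165 -0.01340794  0.09      ]]  scene piv,knob [[0.63006024 0.1307222  0.066     ]] [[ 0.54160536 -0.01560422  0.09      ]]
top [236.1 198.8] 289 [array([575.8, 127.7]), array([ 17.6, 122.3]), np.float64(3.2)]
top [394.4 229.2] 313 [array([ 465.9, -284. ]), array([ 18.3, 124.6]), np.float64(40.6)]
top [242.3 243.3] 327 [array([455.8, 120.4]), array([ 18.2, 123.9]), np.float64(3.3)]
scene [305.4 180.7] 302 [array([439.7, 129.1]), array([ 21. , 128.8]), np.float64(3.0)]
scene [335.1 211.9] 264 [array([574.7, 135.2]), array([ 20.8, 105.5]), np.float64(3.2)]
scene [256.8 232. ] 214 [array([520.6, -64.6]), array([103.6,  26.8]), np.float64(80.4)]
scene [164.1 252.3] 413 [array([ 463.9, -284.8]), array([ 22.1, 127. ]), np.float64(40.3)]
scene [192.9 243.1] 211 [array([ 476.1, -210. ]), array([106.7,  25. ]), np.float64(89.6)]
scene [197.5 259.2] 583 [array([ 521.6, -229.3]), array([ 26.8, 195.9]), np.float64(0.3)]
scene [219.6 262.9] 277 [array([ 558.7, -176.9]), array([ 21.1, 185.6]), np.float64(0.7)]
scene [401.3 289.2] 1180 [array([822.5, 198.6]), array([364. ,  24.9]), np.float64(90.0)]
scene [363.4 281.7] 1001 [array([774.4, 155.2]), array([330.4,  68.1]), np.float64(77.3)]
```

```bash
cat >> h.py <<'E'
TY=.055; TO=np.array([.5143,.151]); TOOL=np.array([.465,-.2845]); TT=.709
def R2(t): return np.array([[np.cos(t),-np.sin(t)],[np.sin(t),np.cos(t)]])
def tray(x,y): return TO+R2(TY)@[x,y]
def ori(t,flip=0):  # jaws open along direction t (world yaw), fingers down
    t=t+np.pi*flip; c,s=np.cos(t),np.sin(t)
    return Rotation.from_matrix(np.array([[0,0,-1],[c,s,0],[s,-c,0]]).T).as_quat()
def P(xy,z): return [float(xy[0]),float(xy[1]),float(z)]
def knob(th): # xy and jaw direction (tangent) at keeper angle th
    return tray(.112,-.025)+.17*R2(TY+th)@[-1,0], TY+th+np.pi/2
E
python3 - <<'E'
from h import *
g=TOOL+R2(TT)@[0,.01]
def show(n,p,t):
    for f in(0,1):
        q=ik(p,ori(t,f)); print(n,f,None if q is None else np.round(q,2))
show("grasp",P(g,.028),TT);show("lift",P(g,.2),TT)
show("bay",P(tray(0,-.02),.053),TY);show("bayup",P(tray(0,-.02),.2),TY)
for th in(.97,.5,0): k,t=knob(th);print(k);show("knob%.2f"%th,P(k,.093),t);show("up",P(k,.17),t)
E
```

```text
grasp 0 [ 0.66  0.9  -0.33  1.96  0.71  0.4   0.48]
grasp 1 [ 0.41  0.89  0.09  1.97 -0.24  0.29 -1.74]
lift 0 [ 0.86  0.67 -0.68  1.84  0.55  0.83  0.61]
lift 1 [ 0.35  0.6   0.18  1.87 -0.16  0.68 -1.81]
bay 0 [-0.22  0.84 -0.2   1.97  0.41  0.37 -0.68]
bay 1 [-0.62  0.91  0.5   1.99 -0.94  0.49 -2.51]
bayup 0 [-0.04  0.62 -0.48  1.86  0.4   0.76 -0.69]
bayup 1 [ 0.32  0.88 -1.25  1.84  0.93  1.16  1.93]
[ 0.53925814 -0.01310671]
knob0.97 0 [ 0.58  1.1  -1.26  1.9   1.19  1.15  1.43]
knob0.97 1 [ 0.06  0.77 -0.19  1.93  0.3   0.47 -0.9 ]
up 0 [ 0.59  0.95 -1.26  1.85  1.    1.16  1.56]
up 1 [ 0.12  0.65 -0.29  1.87  0.29  0.66 -0.89]
[0.48302187 0.04261434]
knob0.50 0 [ 0.41  0.95 -1.05  2.07  1.14  0.88  0.8 ]
knob0.50 1 [-0.16  0.73 -0.03  2.1   0.06  0.32 -1.26]
up 0 [ 0.5   0.89 -1.26  2.    1.    1.07  0.89]
up 1 [-0.11  0.59 -0.11  2.03  0.12  0.53 -1.33]
[0.45776201 0.12284941]
knob0.00 0 [ 0.09  0.82 -0.74  2.1   1.    0.62  0.25]
knob0.00 1 [-0.43  0.73  0.12  2.13 -0.27  0.29 -1.6 ]
up 0 [ 0.17  0.7  -0.86  2.04  0.79  0.77  0.44]
up 1 [-0.4   0.58  0.06  2.07 -0.07  0.49 -1.8 ]
```

```bash
python3 - <<'E'
from h import *
g=TOOL+R2(TT)@[0,.01]
reach(P(g,.13),ori(TT))
set_gripper(.06)
move_straight(P(g,.028),vel=.12)
s=sense();print(s["tool_pos"],s["force"])
set_gripper(.0,60)
s=sense();print("w",s["gripper_width"],s["force"])
move_straight(P(g,.19),vel=.2)
s=sense();print("w",s["gripper_width"],s["force"],s["time"])
p=tray(0,-.02)
move_straight(P(p,.19),ori(TY),vel=.2)
s=sense();print(s["tool_pos"],s["gripper_width"],s["force"],s["time"])
for n in("top","scene"):
    c=camera(n);cv2.imwrite(f"pics/{n}1.png",c["img"])
    import pickle;pickle.dump(c,open(n+"1.pkl","wb"))
    a=c["img"][150:290,160:340] if n=="top" else c["img"][90:270,230:410]
    globals()[n]=cv2.resize(a,(400,int(400*a.shape[0]/a.shape[1])),interpolation=cv2.INTER_CUBIC)
o=np.zeros((400,800,3),np.uint8);o[:top.shape[0],:400]=top;o[:scene.shape[0],400:]=scene
cv2.imwrite("pics/hold.png",o)
E
```

```text
[ 0.4589764  -0.27701854  0.02852622] [-1.03174136  0.07105815  1.10145839]
w -8.963384991481869e-05 [-0.88610424  0.04583446  1.19994977]
w 0.00014520111135379914 [ 0.3553929  -0.68022878 -0.69474059] 4.6167
[0.51532858 0.12995768 0.18993554] -0.0001445359414579638 [-0.18908416 -0.60918632 -0.07200226] 6.825
```

View pics/hold.png

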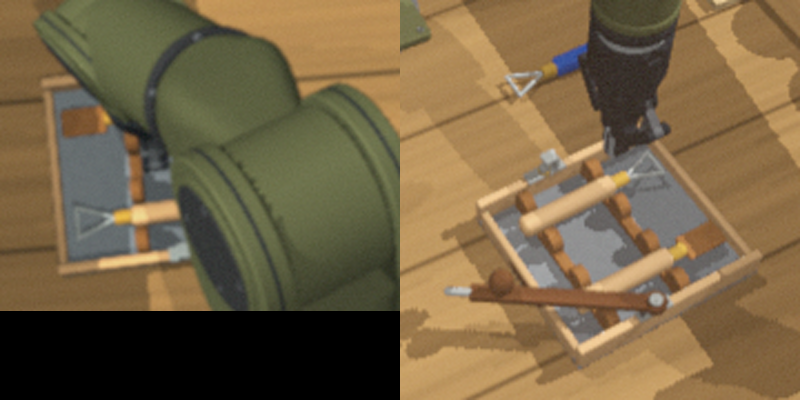

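The hold crop shows closed, empty fingers, so the grasp missed. I'll compare the projected fingertips with the image and look for the tool.

```bash
python3 - <<'E'
from h import *
import pickle
c=pickle.load(open("scene1.pkl","rb"));t=pickle.load(open("top1.pkl","rb"))
s=sense();p=np.array(s["tool_pos"]);x=Rotation.from_quat(s["tcp_rot"]).as_matrix()
print(x.round(3).tolist());tip=p+.025*x[:,0]
print("tip proj",proj(c,[tip,p]),proj(t,[tip]))
print(proj(c,[P(TOOL,.011)]),proj(t,[P(TOOL,.011)]))
a=cv2.resize(c["img"][90:290,140:400],None,fx=2,fy=2,interpolation=cv2.INTER_CUBIC)
b=cv2.resize(t["img"][190:290,330:430],None,fx=2.5,fy=2.5,interpolation=cv2.INTER_CUBIC)
o=np.zeros((400,780,3),np.uint8);o[:,:520]=a;o[:250,525:775]=b
for u,v in proj(c,[tip]): cv2.circle(o,(int((u-140)*2),int((v-90)*2)),3,(0,0,255),1)
cv2.imwrite("pics/miss.png",o)
E
```

```text
[[-0.0, 0.999, 0.054], [-0.0, 0.054, -0.999], [-1.0, -0.0, 0.0]]
tip proj [[324.85833151 167.03540049]
 [325.77140733 160.53605501]] [[232.88960174 210.80630348]]
[[165.26043477 252.47886534]] [[394.75090123 229.24391211]]
```

View pics/miss.png

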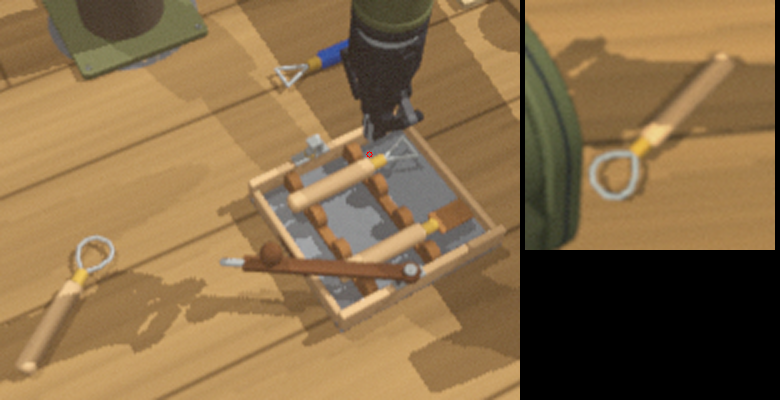

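The tool has not moved: loop (95,250), handle end (28,365) in the crop. The visible fingertips at (378,132) are about 10 px off the projected tip at (369,154), which suggests the fingers really stand elsewhere or higher. I'll check this from close by, above the tool with the jaws open.

```bash
python3 - <<'E'
from h import *
import pickle
g=TOOL+R2(TT)@[0,.01]
move_straight(P(g,.15),ori(TT),vel=.25)
set_gripper(.06); 
s=sense();print(s["tool_pos"],s["gripper_width"])
move_straight(P(g,.07),vel=.15)
c=camera("scene");pickle.dump(c,open("scene2.pkl","wb"));s=sense();print(s["tool_pos"],s["gripper_width"],s["time"])
x0,y0=110,150
o=cv2.resize(c["img"][y0:y0+140,x0:x0+140],None,fx=4.2,fy=4.2,interpolation=cv2.INTER_CUBIC)
p=np.array(s["tool_pos"]);R=Rotation.from_quat(s["tcp_rot"]).as_matrix()
for q,col in((p,(0,0,255)),(p+.025*R[:,0],(0,255,255)),(p+.025*R[:,0]+.03*R[:,1],(255,255,0)),(p+.025*R[:,0]-.03*R[:,1],(255,0,255))):
    u,v=proj(c,[q])[0];cv2.circle(o,(int((u-x0+.5)*4.2),int((v-y0+.5)*4.2)),4,col,2)
cv2.imwrite("pics/close.png",o)
E
```

```text
[ 0.45849415 -0.2769092   0.14998894] 0.06009517656952695
[ 0.45923554 -0.27705788  0.07079137] 0.05983192863913251 10.0667
```

View pics/close.png

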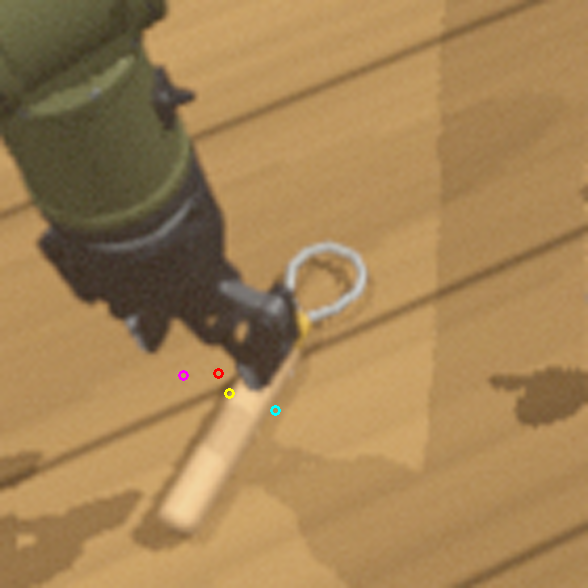

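The circles mark the predicted tips at (275,410) and (183,375). The real tips are at about (258,385) and (150,348), so in both poses the fingers appear roughly 25–30 mm higher than the stated geometry. That explains closing above the handle without contact. I'll lower in small steps under force guard and then look.

```bash
python3 - <<'E'
from h import *
import pickle
g=TOOL+R2(TT)@[0,.01]
move_straight(P(g,.028),vel=.12)
f0=np.array(sense()["force"]);z=.028
while z>-.012:
    z-=.004
    try: move_straight(P(g,z),vel=.06)
    except PlanningError as e: print(z,e);break
    s=sense();d=np.array(s["force"])-f0
    print(round(z,3),s["tool_pos"].round(4),d.round(1))
    if np.linalg.norm(d)>4: break
c=camera("scene");pickle.dump(c,open("scene3.pkl","wb"));s=sense();print(s["time"])
x0,y0=110,170
o=cv2.resize(c["img"][y0:y0+120,x0:x0+120],None,fx=4.2,fy=4.2,interpolation=cv2.INTER_CUBIC)
cv2.imwrite("pics/low.png",o)
E
```

```text
0.024 [ 0.4587 -0.2771  0.0244] [ 0.1 -0.3 -0.3]
0.02 [ 0.4584 -0.2769  0.0199] [-0.8  0.6  0. ]
0.016 [ 0.4583 -0.2768  0.0157] [-0.4  1.   0.2]
0.012 [ 0.4583 -0.2768  0.0117] [0.3 0.3 1.3]
0.008 [ 0.4583 -0.2768  0.0077] [-0.1  0.4  0.3]
0.004 [ 0.4583 -0.2768  0.0038] [-0.2  0.4 -0.4]
0.0 [ 4.583e-01 -2.768e-01 -2.000e-04] [ 0.8 -0.5 -0.4]
-0.004 [ 0.4583 -0.2769 -0.0043] [ 0.9 -0.6  1. ]
-0.008 [ 0.4583 -0.2769 -0.0082] [-0.6  1.   0.3]
-0.012 [ 0.4583 -0.2768 -0.0123] [-0.1  0.4  0.2]
13.1167
```

View pics/low.png

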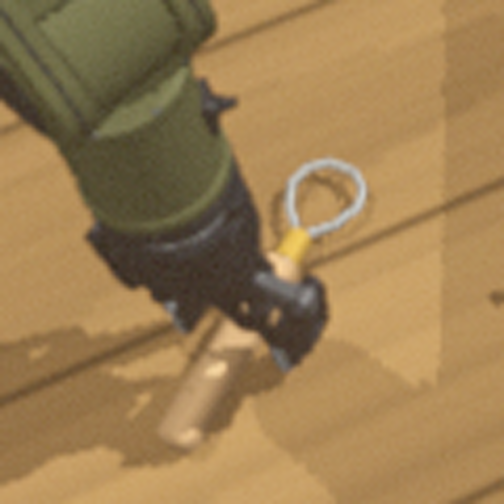

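The low crop shows the fingers straddling the handle, tips near (285,365) and (180,325), centred on the handle at about (235,340), with no contact yet. I'll go on down to light bench contact, back off slightly, and grip.

```bash
python3 - <<'E'
from h import *
import pickle
g=TOOL+R2(TT)@[0,.01]
f0=np.array(sense()["force"]);z=-.012
while z>-.036:
    z-=.003
    try: move_straight(P(g,z),vel=.05)
    except PlanningError as e: print(z,e);break
    s=sense();d=np.array(s["force"])-f0
    print(round(z,3),s["tool_pos"][2].round(4),d.round(1))
    if d[2]>3: z+=.003; move_straight(P(g,z),vel=.05); break
    if z<-.020:
        pass
set_gripper(0,60);s=sense();print("w",s["gripper_width"],s["time"])
E
```

```text
-0.015 -0.0151 [-0.8 -0.8  0.5]
-0.018 -0.0174 [0.1 0.7 7.1]
w 0.022939058858907138 14.2833
```

Gripped at 23 mm. The fingers end about 40 mm short of what the text says, and I'll carry that offset. Now I'll lift, carry the tool above the tray and look.

```bash
python3 - <<'E'
from h import *
import pickle
g=TOOL+R2(TT)@[0,.01]
print(sense()["force"])
move_straight(P(g,.12),vel=.2)
s=sense();print("w",s["gripper_width"],s["force"])
p=tray(0,-.02)
move_straight(P(p,.12),ori(TY),vel=.22)
move_straight(P(p,.06),vel=.15)
s=sense();print(s["tool_pos"],s["gripper_width"],s["force"],s["time"])
c=camera("scene");pickle.dump(c,open("scene4.pkl","wb"));t=camera("top");pickle.dump(t,open("top4.pkl","wb"))
x0,y0=240,110
o=cv2.resize(c["img"][y0:y0+160,x0:x0+170],None,fx=3.5,fy=3.5,interpolation=cv2.INTER_CUBIC)
z=.06+.015+.011 # tool mid height
for q in (-.095,-.03,.035,.109):
    u,v=proj(c,[P(tray(0,q),z)])[0];cv2.circle(o,(int((u-x0+.5)*3.5),int((v-y0+.5)*3.5)),3,(0,0,255),1)
for x in(-.06,0,.06):
  for y in(-.07,.025):
    u,v=proj(c,[P(tray(x,y),.025)])[0];cv2.circle(o,(int((u-x0+.5)*3.5),int((v-y0+.5)*3.5)),3,(255,255,0),1)
for x in(-.118,.118):
  for y in(-.125,.125):
    u,v=proj(c,[P(tray(x,y),.045)])[0];cv2.circle(o,(int((u-x0+.5)*3.5),int((v-y0+.5)*3.5)),3,(0,255,0),1)
cv2.imwrite("pics/over.png",o)
E
```

```text
[-0.99760369  0.82553503 25.34101487]
w 0.022459121946571663 [-0.0283708   0.22562735 -1.37778607]
[0.51556946 0.13081229 0.06019385] 0.022786285331182998 [ 0.48750199  0.35843524 -1.12034411] 17.6833
```

View pics/over.png

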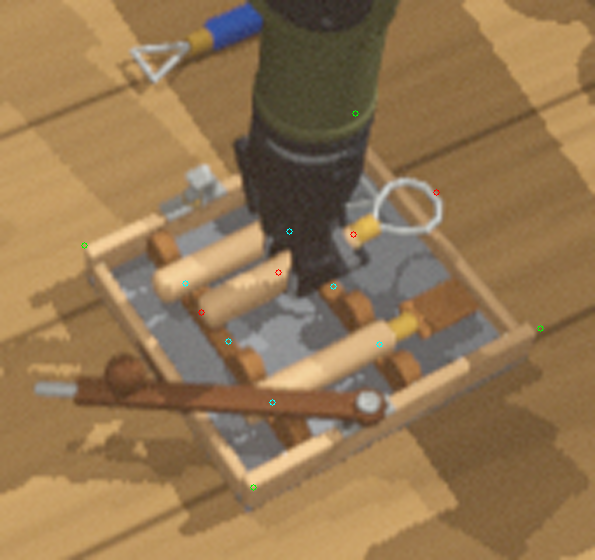

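The tool hangs aligned over the middle bay: its tail at (205,308) and loop tip at (438,200) both lie within about 2 px of prediction, and the tray corners agree to about 1.5 px. Next is a guarded lowering and release.

```bash
python3 - <<'E'
from h import *
import pickle
p=tray(0,-.02)
move_straight(P(p,.03),vel=.12)
f0=np.array(sense()["force"]);z=.03
while z>.008:
    z-=.003
    move_straight(P(p,z),vel=.05)
    s=sense();d=np.array(s["force"])-f0
    print(round(z,3),s["tool_pos"].round(4),d.round(1))
    if d[2]>6: break
set_gripper(.044);
move_straight(P(p,.13),vel=.2)
s=sense();print(s["gripper_width"],s["force"],s["time"])
k,t=knob(.97)
reach(P(k,.13),ori(t,1))
c=camera("scene");pickle.dump(c,open("scene5.pkl","wb"));tt=camera("top");pickle.dump(tt,open("top5.pkl","wb"))
print(sense()["time"])
a=cv2.resize(c["img"][110:270,240:400],(480,480),interpolation=cv2.INTER_CUBIC)
b=cv2.resize(tt["img"][165:285,170:290],(310,310),interpolation=cv2.INTER_CUBIC)
o=np.zeros((480,800,3),np.uint8);o[:,:480]=a;o[:310,485:795]=b
cv2.imwrite("pics/placed.png",o)
E
```

```text
0.027 [0.5157 0.1311 0.0274] [-1.5  0.8  0.1]
0.024 [0.5153 0.131  0.024 ] [ 0.7  0.1 -0.2]
0.021 [0.5152 0.131  0.0208] [ 0.6  0.4 -0. ]
0.018 [0.5153 0.131  0.0178] [-1.5 -0.1 -0.4]
0.015 [0.5153 0.131  0.0148] [-0.   0.3 -0.4]
0.012 [0.5158 0.1311 0.0128] [-1.2 -0.1  9.5]
0.04382327427017242 [-0.05323204 -0.51920139 -0.377171  ] 20.7583
21.4917
```

View pics/placed.png

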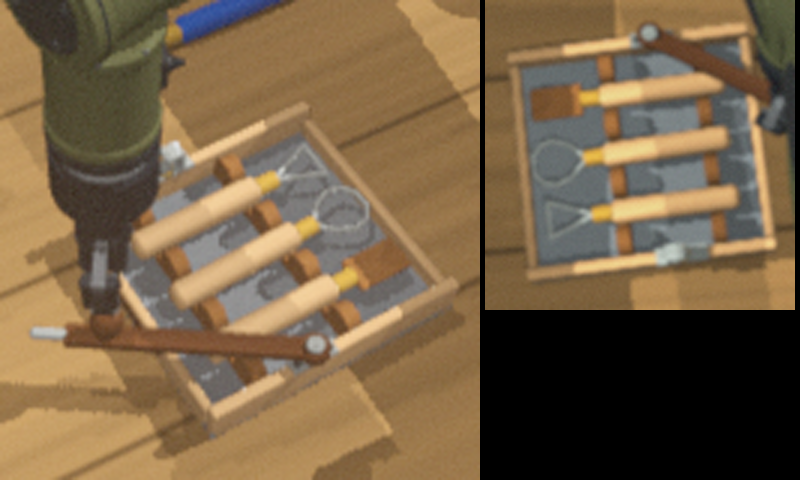

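The loop tool lies in the middle bay. In the top inset its handle at (665,147) is parallel with its neighbours at (660,90) and (675,203), and its head points the same way. The gripper stands over the knob at (105,320). Now I'll take the knob and swing the bar.

```bash
python3 - <<'E'
from h import *
import pickle
k,t=knob(.97)
move_straight(P(k,.09),vel=.15)
f0=np.array(sense()["force"]);z=.09
while z>.058:
    z-=.006
    move_straight(P(k,z),vel=.08)
    d=np.array(sense()["force"])-f0
    if np.linalg.norm(d)>5: print("contact",z,d);break
set_gripper(0,30);s=sense();print("z",z,"w",s["gripper_width"],s["force"],s["time"])
if .01<s["gripper_width"]<.035:
    for th in (.85,.7,.55,.4,.27,.15):
        k,t=knob(th);move_straight(P(k,z),ori(t,1),vel=.12)
        s=sense();print(th,s["gripper_width"].__round__(4),np.round(s["force"],1))
c=camera("scene");pickle.dump(c,open("scene6.pkl","wb"));print(sense()["time"])
a=cv2.resize(c["img"][110:270,240:400],(560,560),interpolation=cv2.INTER_CUBIC)
cv2.imwrite("pics/swing.png",a)
E
```

```text
z 0.05399999999999998 w 0.026105519029743653 [ 0.63190723 -0.20590693  1.4958139 ] 23.7
0.85 0.0263 [-0.1 -0.7  0.5]
0.7 0.026 [0.  0.1 0.7]
0.55 0.0265 [1.1 1.2 1.3]
0.4 0.0258 [1.1 1.3 1.5]
0.27 0.0263 [3.  0.9 1.3]
0.15 0.0263 [3.9 0.5 0.9]
25.7917
```

View pics/swing.png

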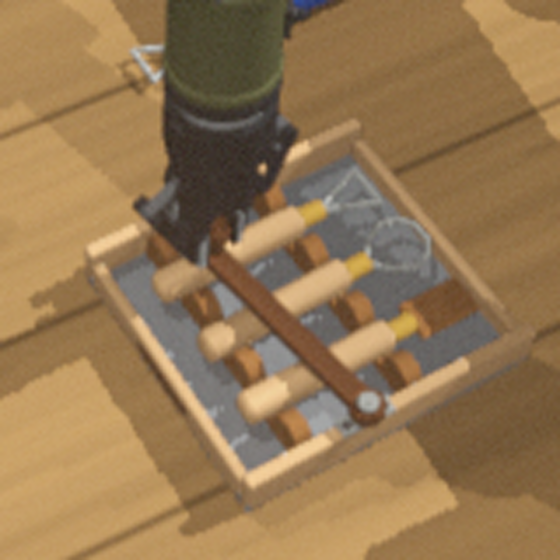

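The bar has swung over the handles with the knob held at (215,240), and the tools are undisturbed. Now the last part, over the roller until the stop gives a reaction.

```bash
python3 - <<'E'
from h import *
import pickle
z=.054
for th in (.09,.06,.04,.02,.005,-.01,-.02,-.03,-.04,-.05):
    k,t=knob(th);move_straight(P(k,z),ori(max(t,TY+np.pi/2),1),vel=.06)
    s=sense();f=np.array(s["force"]);ft=f[:2]@R2(TY)[:,1]
    print(th,s["tool_pos"].round(4),round(s["gripper_width"],4),f.round(1),"t",round(ft,1))
    if th<.03 and ft<-18: break
pause(.3);print(sense()["force"].round(1))
set_gripper(.05)
move_straight(P(k,.15),vel=.2)
reach(P(k+[-.04,-.20],.22),ori(t,1))
s=sense();print(s["time"],s["force"].round(1))
c=camera("scene");tt=camera("top")
pickle.dump(c,open("scene7.pkl","wb"));pickle.dump(tt,open("top7.pkl","wb"))
a=cv2.resize(c["img"][130:260,250:400],None,fx=3.2,fy=3.2,interpolation=cv2.INTER_CUBIC)
b=cv2.resize(tt["img"][170:280,170:290],(310,284),interpolation=cv2.INTER_CUBIC)
o=np.zeros((416,795,3),np.uint8);o[:,:480]=a;o[:284,485:795]=b
cv2.imwrite("pics/shut.png",o)
E
```

```text
0.09 [0.4613 0.1066 0.0542] 0.0264 [5.5 0.5 0.4] t 0.2
0.06 [0.4608 0.1113 0.0541] 0.0262 [6.9 1.3 0.6] t 0.9
0.04 [0.4605 0.1138 0.0542] 0.0262 [ 5.4 -2.   0.6] t -2.3
0.02 [0.4602 0.1184 0.0543] 0.0261 [5.7 1.1 1.4] t 0.7
0.005 [0.46   0.1217 0.0542] 0.0261 [4.9 3.8 0.9] t 3.6
-0.01 [0.4599 0.1218 0.0542] 0.0261 [ 5.6 -2.9  1.3] t -3.2
-0.02 [0.4599 0.1218 0.0542] 0.0262 [ 5.6 -6.3  1.8] t -6.6
-0.03 [0.4599 0.1218 0.0542] 0.0262 [ 6.4 -9.3  0.7] t -9.6
-0.04 [0.4599 0.1219 0.0542] 0.0263 [  7.4 -12.3   0.6] t -12.7
-0.05 [0.4599 0.1219 0.0542] 0.0263 [  7.5 -16.4   2.1] t -16.8
[  6.6 -16.    0.9]
30.5167 [ 0.5  0.6 -0.2]
```

View pics/shut.png

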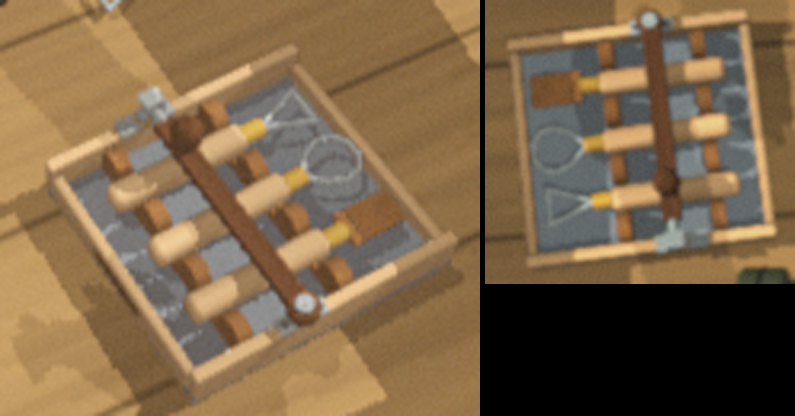

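The bar is shut in its catch at (150,110), and the tools lie parallel under it. The force trace shows the snap, first resisting, then pulling at +3.6 N, then a hard stop with no motion under 17 N. The arm is clear.

```bash
python3 -c "
from cell import *
sign_off();print(sense()['time'])"
```

```text
the job is handed in; nothing more can be done
the job is handed in; nothing more can be done
```

The loop tool is in the middle bay with its head the same way as its neighbours, and the keeper bar is shut in its catch. I handed the job in at about 31 s; no verdict was reported.

- **First grasp:** it missed. The fingers closed above the handle because they end about 40 mm short of what the text says. I then lowered under force guard to find the right height and gripped the handle at 23 mm. Closing the gripper pressed the fingertips on the bench with about 25 N.
- **Placing:** the last pictures show the loop tool parallel with its neighbours and the other two tools in their bays. I judged its level and position by eye from the crops and did not measure them.
- **Keeper bar:** I swung it by the knob. The force showed light resistance, then a pull home, then a hard stop that did not move under 17 N. I did not measure its angle from the image.
- **At the end:** the arm was clear and read about zero force. I did not re-measure the pots, but the arm never worked near them.
- **Disagreement:** the tray position from the two cameras differed by up to 12 mm, so I used a weighted value based on the handles. The placing picture agreed with it to about 1.5 px.

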